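# Load the filter drawer of a bench reader, push it home and start

## Robot

A 6-joint arm with a two-finger parallel gripper is mounted at the origin on a cart in front of the work surface, level with it; the furniture and walls round the work are solid. World frame = base frame: x ahead of the robot, y to its left, z up, the work surface at z = 0. Lengths are in m, angles in rad, forces in N, time in s.
With the tool pointing down it reaches from about 0.25 to 0.775 m from the base axis. Payload 4 kg.
Tool frame: the origin (TCP) lies at the very end of the fingers, on their centre line; the grasp point (between the pads) lies 19 mm behind it; z points along the fingers, y is the direction in which the jaws open and shut (so a half turn about z gives the same grasp; the last joint's range is limited). The gripper opens to 94 mm and grips with 3 to 60 N. Pads are 16 mm wide; open, the fingers measure 119 mm over their backs; the gripper's body (75 mm by 177 mm) begins 78 mm behind the grasp point.
Start: joints at [1.169, 0.087, 1.371, -0, 1.684, -0.103], TCP at [0.162, 0.526, 0.206] pointing down, gripper open.
Joint ranges: [-3.1, 3.1], [-0.76, 2.03], [0.27, 2.55], [-1.08, 4.22], [0.17, 2.65], [-2.57, 2.57]. Speed limits (rad/s): [2.79, 2.79, 3.14, 3.14, 3.14, 3.14].

## Interface

Orientations are given as [roll, pitch, yaw] about the fixed x, y, z axes, in that order (R = Rz(yaw) Ry(pitch) Rx(roll)).
In Python, from bench import robot, snapshot, models gives the robot as it stands.
- The arm moves only by the tool arm_command, never from a script. Its argument "commands" is text: rows parted by semicolons, each of 7 numbers parted by spaces: the shift along the tool's x, y, z in mm, then the turn, a rotation vector about the tool's x, y, z in degrees, then the opening, from 0 (shut) to 1 (fully open). In form: tx ty tz rx ry rz hand; .... A call has 1 to 12 rows; each row shifts and turns the pose as measured when the row begins, along the tool's axes as they then stand; what a row does not reach is not made up. A row lasts 1/8 s, in which the tool goes at most 62.5 mm and 10.7 degrees, less where a joint would pass 70% of its speed; a pose out of reach is approached as far as the arm can. A call is refused whole if a number of a shift passes 62.5 or a number of a turn 10.7, either way. A call with a gripper value outside its range is refused whole. The fingers move at their own pace and stop on an object; the grip force is fixed at half the most. Time passes only in rows, so rows that do not move let the fingers close. It gives the time, the measured TCP pose, the force and the opening at its end, in the units of the state.
- robot.get_obs(): the state, without advancing time (a new reading comes with each control period).
- snapshot(name): name is "side" or "top" or "wrist"; returns a dict with "img" (384x512x3 uint8, blue, green, red), "camera_matrix" (3x3 intrinsics, pixels), "dist" ([k1, k2, p1, p2, k3] as OpenCV has them; the pictures are not rectified), "origin" and "rotation" of the camera in the world. Camera axes: x right, y down, z forward; pixel columns grow to the right and rows downward; lengths in m; the calibration is good to about 2 mm. A picture is of the moment at which its call begins. There is no depth.
- robot.close_job(): hands the job in, once; it reports no verdict.
Trained networks look in a picture, given as the dict that the camera call returned (one of the last four; its "shot" number tells which), for a name from the list of things; names that differ only in an ending like _2 or _b are one class to them, and where a whole thing is asked for, a point or a joint stands for the part that bears it (a point fixed in the world has none). Each returns a list of dicts, best first, with "conf" (0 to 1); they miss things now and then, are a little off and sometimes report something else, mostly with a low value. They report only what shows in the picture. A call takes as long as a camera call. They do not tell look-alikes from the thing itself.
- models.spot_in(query, picture): "bbox" ([left, top, width, height] as shares, 0 to 1, of the picture: columns of its width, rows of its height, round what is visible of it).
- models.tip_of(query, picture): "centre" ([column, row] as shares, 0 to 1, of the picture: columns of its width, rows of its height: a listed point, or the origin of a listed thing).
The state is a dict: "time": time; "joint_positions": joint angles; "qvel": joint speeds; "joint_torque": joint torques, N m; "tool_pos": TCP position; "ee_rot": TCP orientation; "wrist_force": force on the tool from outside, world axes, zero at the start; "wrist_torque": the same for the moment, N m; "width": finger opening in m.
Only numpy, scipy, OpenCV 4.12 (cv2) and the standard library are available. Lean on these libraries where they do the work, as an engineer would, in place of code of your own. Each camera call takes 0.05 s, during which the arm holds its last target. There are 200 camera calls.

## Task

Only one of the two filter plates has holes that match the two pins in the reader's open drawer: lower that plate all the way down over the pins, so that it lies flat in the drawer, and let go of it. Then push the drawer home until it snaps in and its front is flush, and only then press the green start button on top of the reader fully down. Leave the flask, the beaker and the two small vials standing where they are.

Things in the scene. Friction and masses are not known exactly. Their poses are not given: they have to be found in the camera images.
- drawer (a joint): Drawer opening, m: 0 = home (front flush), grows toward the robot (-x of the drawer points); starts 0.115 to 0.13. About 2 N of friction. From about 15 mm open a spring roller resists with up to 10 N; at 5 mm it goes over centre and snaps the drawer home and holds it. Left short of that, it stays open.
- drawer_face (a point): Centre of the outer side of the drawer's flat blue front panel (164 mm wide, from 14 to 66 mm above the worktop, no handle; this point at 40 mm); moves with the drawer. x points into the reader: the way to push; z up. Home, it is flush with the reader's front, which rises straight above it from 77 to 240 mm, so a vertical gripper hits that first: lean the gripper back 25 to 45 degrees.
- drawer_nest (a point): Point midway between two brass pins on the drawer floor, level with their tips, 46 mm above the worktop, 56 mm behind the panel's outer side; moves with the drawer. Pins 50 mm either side along this y axis, 8 mm thick, 16 mm tall, top 6 mm tapered; floor 16 mm below this point, 146 mm wide. A fitting plate goes down onto the floor, its y axis along this one, either way round. Axes as drawer_face.
- wide_plate_grip (a point): Centre of the black grip bar of a flat aluminium filter plate (fits the pins): plate 80 (x) x 124 (y) x 8 mm, 0.2 kg, with coloured filter discs; bar on its middle, 50 long (x), 14 thick (y), 8 to 42 mm above the underside, this point at 25 mm. Two 12 mm through holes on the y axis, 100 mm apart, centred. Same after a half turn. z up. May lie left or right of the reader.
- narrow_plate_grip (a point): Centre of the black grip bar of a flat aluminium filter plate (does not fit the pins): plate 80 (x) x 124 (y) x 8 mm, 0.2 kg, with coloured filter discs; bar on its middle, 50 long (x), 14 thick (y), 8 to 42 mm above the underside, this point at 25 mm. Two 12 mm through holes on the y axis, 76 mm apart, centred. Same after a half turn. z up. May lie left or right of the reader.
- start_top (a point): Top of the green push button (32 mm diameter) on top of the reader, 35 mm behind its front; pressed straight down. The reader is a white bench instrument, fixed, 140 deep x 220 wide x 240 mm high, with the drawer in the middle of its front.
- start (a joint): Travel of the start button, m: 0 = up, 0.006 = fully down, which takes 5 N; springs back.
- flask: Glass volumetric flask, 62 mm wide, 138 mm tall, origin at the centre of its underside; leave it standing.
- beaker: Glass beaker, 55 mm wide, 71 mm tall, origin at the centre of its underside; leave it standing.
- vial: Small glass vial with a black cap, 27 mm wide, 68 mm tall, origin at the centre of its underside; leave it standing.
- vial_b: The second such vial, 27 mm wide, 68 mm tall, origin at the centre of its underside; leave it standing.
There are look-alikes about, which are no part of the job. What is shaped like the part that bears wide_plate_grip but brown or pink is not meant.

How it is judged:
On the way, in this order (a step that is already met when the one before it is completed fails the run):
1. the fitting plate lies fully down over both pins of the open drawer, let go (horizontal distance between wide_plate_grip and drawer_nest below 0.005 m and z of wide_plate_grip in the frame of drawer_nest below 0.0125 m and angle between wide_plate_grip's own z axis and vertical below 0.05 rad and angle between the y axis of wide_plate_grip and the y axis of drawer_nest, either way round below 0.08 rad and value of joint drawer above 0.03 m and contact force between the fingers and anything else below 0.3 N), for 0.2 s.
2. the drawer is snapped home, the plate still over its pins (horizontal distance between wide_plate_grip and drawer_nest below 0.005 m and z of wide_plate_grip in the frame of drawer_nest below 0.0125 m and angle between wide_plate_grip's own z axis and vertical below 0.05 rad and angle between the y axis of wide_plate_grip and the y axis of drawer_nest, either way round below 0.08 rad and value of joint drawer below 0.0025 m), for 0.2 s.
3. the start button is pressed down (value of joint start above 0.0045 m and value of joint drawer below 0.0025 m), for 0.05 s.
At the end, for the whole second after the job is handed in: Wide-hole plate flat over both pins (5 mm sideways, 3.5 mm height, 0.08 rad yaw, 0.05 rad tilt); drawer home within 2.5 mm; start button pressed 4.5 mm after that, and up again; flask, beaker, vials upright within 30 mm of their start (all of step 2 and value of joint start below 0.0015 m and angle between each of flask, beaker, vial, vial_b's own z axis and vertical below 0.1 rad and distance of each of flask, beaker, vial, vial_b from where it was at the start of the episode below 0.03 m); the robot touches nothing.
It fails at once if the start button is pressed before the drawer is home (value of joint start above 0.003 m and value of joint drawer above 0.006 m).
It fails at once if flask, beaker or a vial shifted by more than 30 mm or tipped (distance of any of flask, beaker, vial, vial_b from where it was at the start of the episode above 0.03 m or angle between any of flask, beaker, vial, vial_b's own z axis and vertical above 0.35 rad).
It also fails if it takes over 58 s, if anything falls off the work surface, if the arm or the gripper's body presses on something with over 40 N, if the wrist force passes 120 N, or if a joint passes its speed limit or range.

## Working session

There is one attempt and no reset: what is moved stays moved. The work goes in short steps, Python scripts to look and compute and a tool call to move; the robot and the scene stay as the last step left them, time stands still between calls to the robot, and variables do not carry over. Pictures are saved under pics/ and viewed, about 8 in all and at most 12, crops included, and the job is handed in when it is done.

Besides the shell and the picture viewer there is one more tool, called after "Request:" by a JSON object that holds its "api" and its "payload". arm_command: Moves the arm, as the interface text tells. Its arguments: {"type":"object","properties":{"commands":{"type":"string"}},"required":["commands"]}

```bash
mkdir -p pics; ls; cat > h.py <<'E'
import numpy as np, cv2
from scipy.spatial.transform import Rotation as R
from bench import robot, snapshot, models
def ray(p,uv):
    K=np.array(p["camera_matrix"]);d=np.array(p["dist"])
    n=cv2.undistortPoints(np.array([[uv]],float),K,d)[0,0]
    return np.array(p["origin"]),np.array(p["rotation"])@np.array([n[0],n[1],1])
def onz(p,uv,z):
    o,d=ray(p,uv); return o+d*(z-o[2])/d[2]
def proj(p,X):
    Rm=np.array(p["rotation"]);t=-Rm.T@np.array(p["origin"])
    return cv2.projectPoints(np.array(X,float).reshape(-1,1,3),cv2.Rodrigues(Rm.T)[0],t,np.array(p["camera_matrix"]),np.array(p["dist"]))[0][:,0]
def tips(p,q): 
    return [(round(m["conf"],2),np.round(np.array(m["centre"])*[512,384],1)) for m in models.tip_of(q,p)]
E
python3 - <<'E'
from h import *
s=robot.get_obs();print(s["time"],s["tool_pos"],s["ee_rot"])
im=[]
for n in["top","side"]:
    p=snapshot(n);im.append(p["img"]);print(n,p["origin"],np.round(p["rotation"],2).tolist())
    for q,z in[("drawer_face",.04),("drawer_nest",.046),("wide_plate_grip",.025),("narrow_plate_grip",.025),("start_top",.24),("flask",0),("beaker",0),("vial",0)]:
        for c,uv in tips(p,q)[:4]: print(q,c,uv,np.round(onz(p,uv,z),3))
cv2.imwrite("pics/top.png",cv2.resize(im[0],(800,600)));cv2.imwrite("pics/side.png",cv2.resize(im[1],(800,600)))
E
```

```text
pics
0.0 [0.16170734 0.52514091 0.20433654] [-3.13946187e+00 -2.32692184e-04  2.84277552e+00]
top [0.34844325 0.01411618 1.59301814] [-3.0, -0.0, -1.56]Traceback (most recent call last):
  File "<stdin>", line 7, in <module>
  File "h.py", line 9, in onz
    o,d=ray(p,uv); return o+d*(z-o[2])/d[2]
                                       ~^^^
IndexError: invalid index to scalar variable.
```

The camera rotation is given as roll/pitch/yaw, so I'll convert it.

```bash
sed -i 's/np.array(p\["rotation"\])/R.from_euler("xyz",p["rotation"]).as_matrix()/' h.py
python3 - <<'E'
from h import *
im=[]
for n in["top","side"]:
    p=snapshot(n);im.append(p["img"]);print(n,p["origin"],np.round(p["rotation"],2).tolist())
    for q,z in[("drawer_face",.04),("drawer_nest",.046),("wide_plate_grip",.025),("narrow_plate_grip",.025),("start_top",.24),("flask",0),("beaker",0),("vial",0)]:
        for c,uv in tips(p,q)[:4]: print(q,c,uv,np.round(onz(p,uv,z),3))
cv2.imwrite("pics/top.png",cv2.resize(im[0],(800,600)));cv2.imwrite("pics/side.png",cv2.resize(im[1],(800,600)))
E
```

```text
top [0.34844325 0.01411618 1.59301814] [-3.0, -0.0, -1.56]
drawer_face 0.89 [265.5 202.7] [ 0.523 -0.02   0.04 ]
drawer_nest 0.85 [263.6 182.2] [ 0.588 -0.013  0.046]
wide_plate_grip 0.92 [137.9 215. ] [0.482 0.385 0.025]
wide_plate_grip 0.78 [248.  242.1] [0.399 0.035 0.025]
wide_plate_grip 0.64 [194.  218.8] [0.472 0.207 0.025]
narrow_plate_grip 0.56 [335.2 221.2] [ 0.467 -0.242  0.025]
start_top 0.6 [263.7 137.5] [ 0.685 -0.01   0.24 ]
flask 0.67 [343.4 161.6] [ 0.665 -0.276  0.   ]
flask 0.52 [190.4 218.5] [0.474 0.221 0.   ]
beaker 0.69 [310.5 155.4] [ 0.685 -0.168  0.   ]
beaker 0.64 [193.4 220. ] [0.47  0.212 0.   ]
beaker 0.64 [263.5 136.6] [ 0.747 -0.013  0.   ]
vial 0.62 [360.2 155.8] [ 0.685 -0.331  0.   ]
vial 0.42 [325.8 158. ] [ 0.677 -0.218  0.   ]
side [-0.01352399 -0.43620261  1.0383802 ] [-2.43, 0.0, -0.9]
drawer_face 0.75 [263.5 228.5] [ 0.543 -0.011  0.04 ]
drawer_nest 0.76 [269.7 222.3] [ 0.573 -0.014  0.046]
wide_plate_grip 0.74 [164.  186.9] [0.468 0.409 0.025]
wide_plate_grip 0.59 [220.1 250.8] [0.393 0.052 0.025]
wide_plate_grip 0.55 [199.4 206.2] [0.485 0.237 0.025]
narrow_plate_grip 0.71 [306.3 283. ] [ 0.473 -0.233  0.025]
narrow_plate_grip 0.39 [271.4 218.8] [ 0.602 -0.001  0.025]
start_top 0.73 [268.1 219.1] [ 0.465 -0.087  0.24 ]
start_top 0.52 [288.6 157. ] [0.702 0.012 0.24 ]
flask 0.63 [346.4 252.5] [ 0.661 -0.272  0.   ]
beaker 0.63 [316.7 233.4] [ 0.664 -0.152  0.   ]
vial 0.6 [333.2 240.2] [ 0.676 -0.212  0.   ]
vial 0.53 [364.1 257.2] [ 0.681 -0.327  0.   ]
```

View pics/top.png

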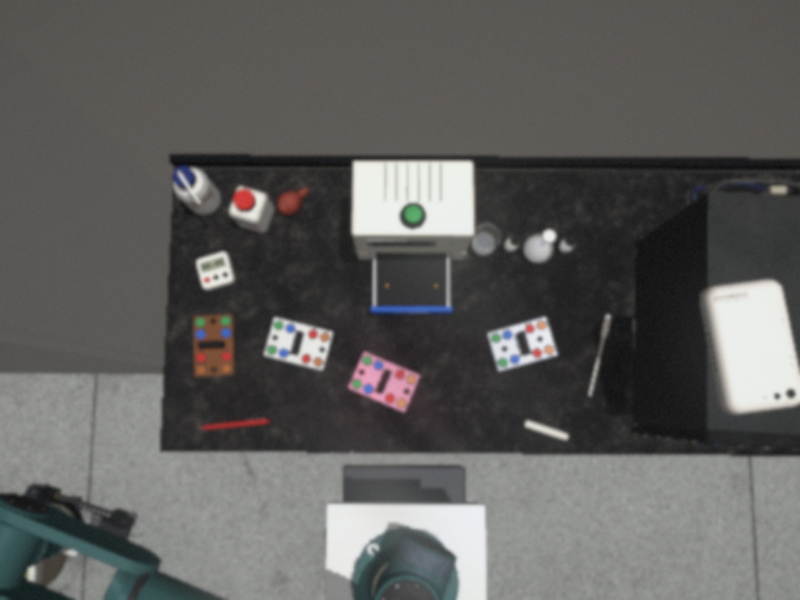

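View pics/side.png

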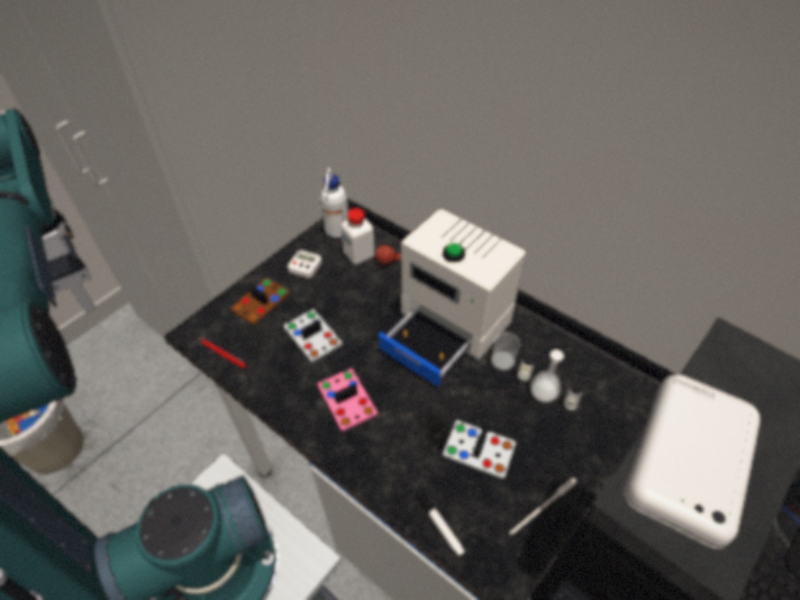

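The top view shows the candidates (800x600 px): white left plate (299,343), white right plate (523,343), pink (384,382) and brown (214,345). Pink and brown are excluded by colour. Next is a close crop of the two white ones to compare their hole spacing.

```bash
python3 - <<'E'
from h import *
p=snapshot("top");g=p["img"]
c=[cv2.resize(g[195:245,x:x+60],(600,500),interpolation=cv2.INTER_CUBIC) for x in(162,305)]
d=cv2.resize(g[150:205,225:300],(600,440),interpolation=cv2.INTER_CUBIC)
cv2.imwrite("pics/c1.png",cv2.resize(np.hstack(c),(800,333)))
# white masks -> pose
hsv=cv2.cvtColor(g,cv2.COLOR_BGR2HSV)
for x in(160,303):
    m=np.zeros(g.shape[:2],np.uint8);m[192:248,x:x+62]=(g[192:248,x:x+62].min(2)>90)*255
    m=cv2.morphologyEx(m,cv2.MORPH_CLOSE,np.ones((9,9)))
    k=max(cv2.findContours(m,0,2)[0],key=cv2.contourArea)
    w=np.array([onz(p,q[0],.008)[:2] for q in k],np.float32)
    r=cv2.minAreaRect(w);b=cv2.boxPoints(r);e=[b[1]-b[0],b[2]-b[1]];l=max(e,key=np.linalg.norm)
    print(r,"y-axis dir deg",np.degrees(np.arctan2(l[1],l[0])))
# blue face
m=cv2.inRange(hsv,(105,120,60),(130,255,255));m[:185]=0;m[210:]=0;m[:,:225]=0;m[:,300:]=0
ys,xs=np.nonzero(m);w=np.array([onz(p,(a,b),.066)[:2] for a,b in zip(xs,ys)])
f=np.polyfit(w[:,1],w[:,0],1);print("face",w.min(0),w.max(0),w.mean(0),"slope deg",np.degrees(np.arctan(f[0])))
E
```

```text
((0.4705953896045685, 0.21992602944374084), (0.13199415802955627, 0.08802418410778046), 76.0201187133789) y-axis dir deg 76.02012
((0.47366732358932495, -0.24008944630622864), (0.0881447121500969, 0.13177378475666046), 16.232698440551758) y-axis dir deg -73.7673
face [ 0.52793307 -0.09232723] [0.54438494 0.07269638] [ 0.5352758  -0.00834611] slope deg -0.36436196235275564
```

View pics/c1.png

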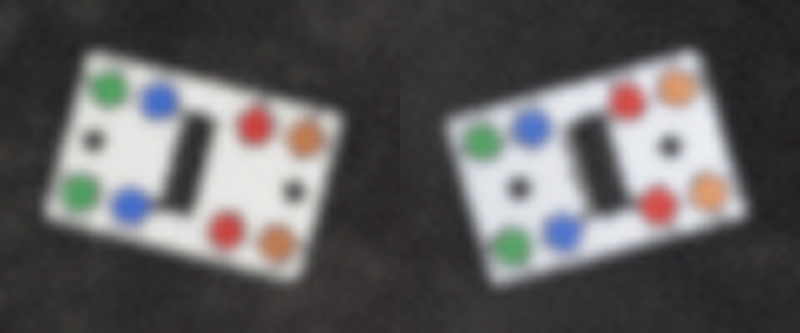

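The left plate's holes in the crop, (93,140) and (293,190), work out about 98 mm apart. The right plate's, (518,188) and (670,147), are about 75 mm apart. So the left white plate is the fitting one, and I'm moving over it.

Request:
{"api": "arm_command", "payload": {"commands": "-48 -25 0 0 0 0 1; -48 -25 0 0 0 0 1; -48 -25 0 0 0 0 1; -48 -25 0 0 0 0 1; -48 -25 0 0 0 0 1; -48 -25 0 0 0 0 1; -48 -25 0 0 0 0 1; -48 -25 0 0 0 0 1; 0 0 0 0 0 -3 1; 0 0 0 0 0 0 1"}}

```text
time: 2.3
tool_pos: [0.4804, 0.2128, 0.2055]
ee_rot: [3.139, 0.002, 2.898]
wrist_force: [0.6, 0.5, 0.2]
width: 0.0945
```

```bash
cat >> h.py <<'E'
def togo(xyz,rpy=None):
    s=robot.get_obs();A=R.from_euler("xyz",s["ee_rot"])
    t=A.inv().apply(np.array(xyz)-s["tool_pos"])*1e3
    r=(A.inv()*R.from_euler("xyz",rpy,degrees=True)).as_rotvec(degrees=True) if rpy is not None else 0
    print("t",s["time"],"pos",np.round(s["tool_pos"],4),"rpy",np.round(np.degrees(s["ee_rot"]),2),"togo",np.round(t,1),np.round(r,2),"F",np.round(s["wrist_force"],1),"w",round(s["width"],4))
E
python3 - <<'E'
from h import *
p=snapshot("wrist");print(p["origin"],p["rotation"])
print(tips(p,"wide_plate_grip"))
togo([.4706,.22,.1],[180,0,166])
print(proj(p,[[.4706,.22,.025]]))
g=p["img"]
cv2.imwrite("pics/w1.png",g)
E
```

```text
[0.41669548 0.22792521 0.38524934] [ 2.91093479e+00 -2.22290312e-03  1.32796023e+00]
[(0.86, array([406.7, 122.4])), (0.77, array([261.2, 164.5])), (0.75, array([ 93.6, 134.4]))]
t 2.4 pos [0.48   0.2134 0.2055] rpy [1.7984e+02 1.4000e-01 1.6612e+02] togo [ 10.9   3.8 105.5] [0.16 0.14 0.12] F [ 0.3 -0.  -0.8] w 0.0941
[[256.54639712 165.04004388]]
```

View pics/w1.png

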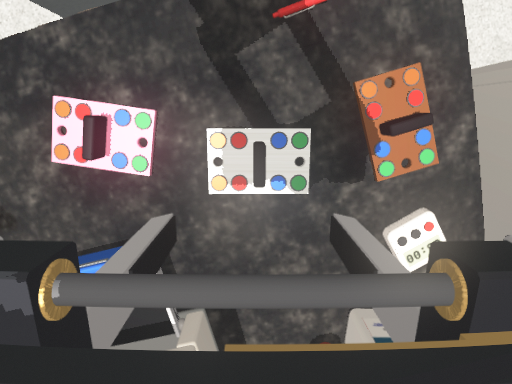

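The wrist view shows the white plate at (259,161), axis-aligned and with wide-spaced holes at (217,161) and (301,161). I'll refine its pose from its outline.

```bash
python3 - <<'E'
from h import *
p=snapshot("wrist");g=p["img"]
for uv in[(217.5,161),(300.5,161)]: print(onz(p,uv,.008))
m=np.zeros(g.shape[:2],np.uint8);m[120:205,195:322]=(g[120:205,195:322].min(2)>120)*255
m=cv2.morphologyEx(m,cv2.MORPH_CLOSE,np.ones((15,15)))
k=max(cv2.findContours(m,0,2)[0],key=cv2.contourArea);print(cv2.boundingRect(k))
w=np.array([onz(p,q[0],.008)[:2] for q in k],np.float32)
r=cv2.minAreaRect(w);b=cv2.boxPoints(r);e=[b[1]-b[0],b[2]-b[1]];l=max(e,key=np.linalg.norm);a=np.degrees(np.arctan2(l[1],l[0]))
print(r,a)
togo([*r[0],.034-.019],[180,0,a%180+90])
E
```

```text
[0.45644467 0.17518783 0.008     ]
[0.48066444 0.27344281 0.008     ]
(206, 129, 105, 66)
((0.4696767032146454, 0.22254928946495056), (0.12532052397727966, 0.07995839416980743), 76.1744613647461) 76.17442
t 2.45 pos [0.4797 0.2138 0.2056] rpy [1.7983e+02 1.4000e-01 1.6617e+02] togo [ 12.3   5.5 190.6] [ 0.17  0.14 -0.01] F [-0.5 -0.2  0.2] w 0.0941
```

Request:
{"api": "arm_command", "payload": {"commands": "6 3 45 0 0 0 1; 6 3 45 0 0 0 0.6; 0 0 40 0 0 0 0.5; 0 0 30 0 0 0 0.5; 0 0 0 0 0 0 0.5"}}

```text
time: 3.08
tool_pos: [0.4687, 0.2276, 0.0438]
ee_rot: [3.135, 0.007, 2.906]
wrist_force: [0.1, 0.0, -0.8]
width: 0.0574
```

```bash
python3 - <<'E'
from h import *
p=snapshot("wrist")
print(tips(p,"wide_plate_grip"),proj(p,[[.469,.223,.025]]))
togo([.469,.223,.015],[180,0,166.2])
cv2.imwrite("pics/w2.png",p["img"])
E
```

```text
[(0.98, array([498.1, 154.1])), (0.63, array([246.5, 221.7]))] [[246.38755686 219.71260053]]
t 3.175 pos [0.4714 0.2283 0.0472] rpy [179.42   0.74 166.48] togo [ 1.5 -6.  32.1] [0.58 0.74 0.28] F [0.5 0.3 0.5] w 0.0494
```

View pics/w2.png

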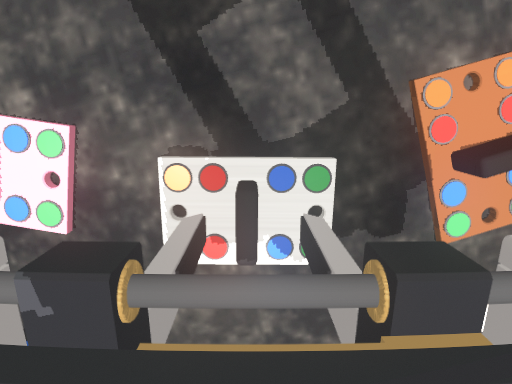

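The bar at (247,222) is between the fingers but about 5 mm off their middle. I'll correct that and go down.

Request:
{"api": "arm_command", "payload": {"commands": "1 -5 8 0.6 0.7 0.3 0.5; 0 0 0 0 0 0 0.5; 0 0 0 0 0 0 0.5"}}

```text
time: 3.55
tool_pos: [0.4722, 0.2247, 0.0432]
ee_rot: [3.138, 0.007, 2.9]
wrist_force: [0.4, 1.0, -1.0]
width: 0.047
```

```bash
python3 - <<'E'
from h import *
togo([.469,.223,.015],[180,0,166.2])
E
```

```text
t 3.55 pos [0.4722 0.2247 0.0432] rpy [179.8    0.4  166.17] togo [ 2.9 -2.5 28.2] [ 0.2   0.4  -0.03] F [ 0.4  1.  -1. ] w 0.047
```

Request:
{"api": "arm_command", "payload": {"commands": "3 -3 15 0 0.4 0 0.5; 2 -1 14 0 0.3 0 0.5; 0 0 0 0 0 0 0.5; 0 0 0 0 0 0 0.5"}}

```text
time: 4.05
tool_pos: [0.4658, 0.2215, 0.0118]
ee_rot: [3.139, -0.007, 2.9]
wrist_force: [-1.1, 0.4, -0.5]
width: 0.0471
```

```bash
python3 - <<'E'
from h import *
togo([.469,.223,.015],[180,0,166.2])
E
```

```text
t 4.05 pos [0.4658 0.2215 0.0118] rpy [179.82  -0.39 166.15] togo [-2.8  2.2 -3.2] [ 0.18 -0.39 -0.05] F [-1.1  0.4 -0.5] w 0.0471
```

Request:
{"api": "arm_command", "payload": {"commands": "-2 1 -3 0 0 0 0.5; 0 0 0 0 0 0 0; 0 0 0 0 0 0 0; 0 0 0 0 0 0 0; 0 0 0 0 0 0 0; 0 0 0 0 0 0 0; 0 0 -30 0 0 0 0; 0 0 -40 0 0 0 0; 0 0 -40 0 0 0 0; 0 0 0 0 0 0 0"}}

```text
time: 5.3
tool_pos: [0.4665, 0.2208, 0.1241]
ee_rot: [-3.14, -0.013, 2.9]
wrist_force: [0.0, -0.3, -2.7]
width: 0.014
```

```bash
python3 - <<'E'
from h import *
p=snapshot("wrist")
togo([.588,-.012,.13],[180,0,180.3])
print(tips(p,"wide_plate_grip"))
cv2.imwrite("pics/w3.png",p["img"])
E
```

```text
t 5.35 pos [0.4647 0.2202 0.1213] rpy [-179.76   -1.01  166.16] togo [-175. -196.  -11.] [ -0.12  -1.04 -14.14] F [-1.3 -0.1 -4.5] w 0.0138
[(0.98, array([ 50.9, 156.2])), (0.78, array([251.7, 233.4])), (0.6, array([441.2, 144.1]))]
```

View pics/w3.png

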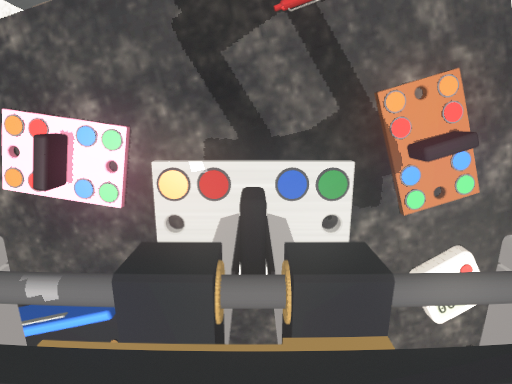

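The plate is gripped centrally, with its holes visible at (176,222) and (331,222). I'll rotate it to line up with the drawer and carry it over, stopping a little short.

Request:
{"api": "arm_command", "payload": {"commands": "0 0 0 0 -1 -7 0; 0 0 0 0 0 -7 0; -17 -39 -2 0 0 0 0; -17 -39 -2 0 0 0 0; -17 -39 -2 0 0 0 0; -17 -39 -2 0 0 0 0; -17 -39 -2 0 0 0 0; -17 -30 0 0 0 0 0; 0 0 0 0 0 0 0; 0 0 0 0 0 0 0"}}

```text
time: 6.65
tool_pos: [0.5527, -0.0111, 0.0938]
ee_rot: [-3.135, -0.061, -3.128]
wrist_force: [-0.1, -0.5, -2.9]
width: 0.0136
```

```bash
python3 - <<'E'
from h import *
p=snapshot("wrist")
togo([.588,-.012,.13],[180,0,180])
print(tips(p,"drawer_nest"),tips(p,"drawer_face"))
cv2.imwrite("pics/w4.png",p["img"])
E
```

```text
t 6.7 pos [ 0.5525 -0.011   0.0937] rpy [-179.61   -3.51 -179.19] togo [-33.1  -1.7 -38.4] [-0.42 -3.5   0.82] F [ 0.4 -0.4 -3.4] w 0.0141
[] []
```

View pics/w4.png

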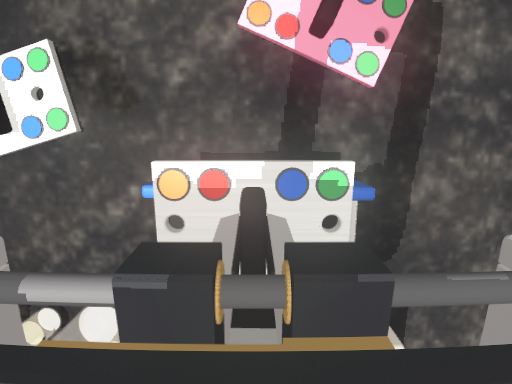

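The blue panel's ends show at (143,191) and (374,193), but the pins are hidden under the plate. I'll measure the pins from the saved start pictures.

```bash
python3 - <<'E'
from h import *
W=snapshot("wrist")
for uv in[(143,191),(374,193)]: print("panel end",onz(W,uv,.066))
# plate holes in tool frame
s=robot.get_obs();A=R.from_euler("xyz",s["ee_rot"])
for uv in[(176,222.5),(331,222.5)]:
    o,d=ray(W,uv);o=A.inv().apply(o-s["tool_pos"]);d=A.inv().apply(d);print("hole tool",np.round(1e3*(o+d*(.005-o[2])/d[2]),1))
for n,(x0,x1,y0,y1) in{"top":(375,448,272,300),"side":(395,455,322,368)}.items():
    p=snapshot(n);g=cv2.imread(f"pics/{n}.png").astype(int)
    c=g[y0:y1,x0:x1];sc=np.clip(c[:,:,2]-c[:,:,0]-20,0,None).astype(np.float32)
    m=(sc>15).astype(np.uint8);k,l,st,ce=cv2.connectedComponentsWithStats(m)
    for i in range(1,k):
        if st[i,4]<4: continue
        ys,xs=np.nonzero(l==i);w=sc[ys,xs];u=((np.average(xs,weights=w)+x0+.5)*.64-.5,(np.average(ys,weights=w)+y0+.5)*.64-.5)
        print(n,st[i],np.round(u,1),"z.046",np.round(onz(p,u,.046),4),"z.038",np.round(onz(p,u,.038),4))
E
```

```text
panel end [ 0.53708243 -0.0881999   0.066     ]
panel end [0.53567897 0.07324702 0.066     ]
hole tool [  2.1 -48.2   5. ]
hole tool [ 2.2 48.7  5. ]
top [10 12  4  3  9] [247.1 182.3] z.046 [0.587 0.039 0.046] z.038 [0.5882 0.0391 0.038 ]
top [60 13  2  2  4] [278.6 182.5] z.046 [ 0.587  -0.0607  0.046 ] z.038 [ 0.5882 -0.0611  0.038 ]
side [ 8  8  5  7 31] [259.  212.9] z.046 [0.5822 0.0392 0.046 ] z.038 [0.587 0.043 0.038]
side [44 30  5  8 35] [282.1 227.4] z.046 [ 0.5825 -0.0601  0.046 ] z.038 [ 0.5873 -0.0571  0.038 ]
```

```bash
python3 - <<'E'
from h import *
W=snapshot("wrist")
s=robot.get_obs();A=R.from_euler("xyz",s["ee_rot"])
for z in(.005,.007,.01):
  for uv in[(176,222.5),(331,222.5)]:
    o,d=ray(W,uv);o=A.inv().apply(o-s["tool_pos"]);d=A.inv().apply(d);print(z,"hole tool",np.round(1e3*(o+d*(z-o[2])/d[2]),1))
togo([.5875+.0025,-.0095,.13],[180,0,180])
E
```

```text
0.005 hole tool [  1.7 -48.2   5. ]
0.005 hole tool [ 1.8 48.9  5. ]
0.007 hole tool [  1.  -48.8   7. ]
0.007 hole tool [ 1.1 49.4  7. ]
0.01 hole tool [ -0.1 -49.5  10. ]
0.01 hole tool [ 0.  50.2 10. ]
t 7.0 pos [ 0.5544 -0.0109  0.0968] rpy [-179.56   -3.17 -179.14] togo [-33.7   0.6 -35.1] [-0.47 -3.16  0.87] F [ 0.4  0.8 -3.6] w 0.0136
```

Request:
{"api": "arm_command", "payload": {"commands": "0 0 -20 0 -2 0.8 0; 0 0 -10 0 -1.5 0 0; -12 0 -3 0 0 0 0; -12 0 0 0 0 0 0; -8 0 0 0 0 0 0; 0 0 0 0 0 0 0; 0 0 0 0 0 0 0"}}

```text
time: 7.88
tool_pos: [0.5908, -0.0101, 0.1336]
ee_rot: [-3.133, 0.012, -3.14]
wrist_force: [0.1, 1.0, -3.0]
width: 0.0138
```

```bash
python3 - <<'E'
from h import *
togo([.590,-.0095,.09],[180,0,180])
E
```

```text
t 7.875 pos [ 0.5908 -0.0101  0.1336] rpy [-179.51    0.71 -179.92] togo [ 1.4  1.  43.6] [-0.48  0.71  0.08] F [ 0.1  1.  -3. ] w 0.0138
```

Request:
{"api": "arm_command", "payload": {"commands": "2 0 15 -0.5 0.7 0 0; 0 0 15 0 0 0 0; 0 0 15 0 0 0 0; 0 0 15 0 0 0 0; 0 0 0 0 0 0 0; 0 0 0 0 0 0 0"}}

```text
time: 8.62
tool_pos: [0.5866, -0.0101, 0.0666]
ee_rot: [3.14, -0.006, -3.14]
wrist_force: [1.2, 0.6, -2.3]
width: 0.0137
```

```bash
python3 - <<'E'
from h import *
togo([.5885,-.0095,.044],[180,0,180])
p=snapshot("wrist");q=snapshot("side")
a=cv2.resize(p["img"][170:270,130:380],(800,320),interpolation=cv2.INTER_CUBIC)
b=cv2.resize(q["img"][190:260,210:310],(400,280),interpolation=cv2.INTER_CUBIC)
c=np.zeros((280,400,3),np.uint8)
cv2.imwrite("pics/w5.png",np.vstack([a,np.hstack([b,c])]))
E
```

```text
t 8.625 pos [ 0.5866 -0.0101  0.0666] rpy [ 179.92   -0.35 -179.93] togo [-2.1  0.6 22.5] [ 0.08 -0.35  0.07] F [ 1.2  0.6 -2.3] w 0.0137
```

View pics/w5.png

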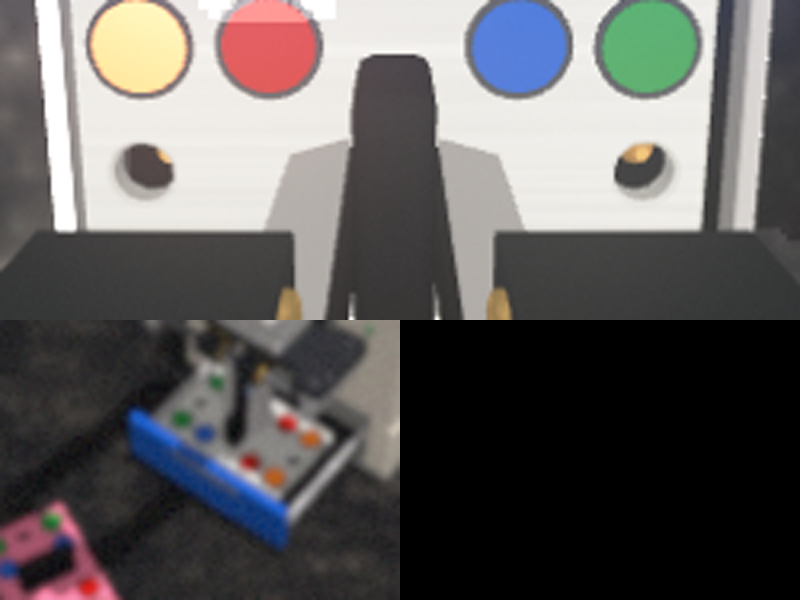

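The brass pins show through both holes, at (165,156) on the left and (638,153) on the right of the crop. I'll turn that into an offset.

```bash
python3 - <<'E'
from h import *
W=snapshot("wrist");f=lambda u,v:(u/3.2+130-.35,v/3.2+170-.35)
s=robot.get_obs();print(s["tool_pos"])
for n,c in[("L pin left edge",(157,156)),("R pin left",(620,156)),("R pin right",(655,153)),("R pin bottom",(637,165)),("L pin bottom",(165,164))]: print(n,np.round(onz(W,f(*c),.045),4))
for c in[(145,171),(643,171)]:
  for h in(.0,.004): print("hole top",h,np.round(onz(W,f(*c),s["tool_pos"][2]-.006-h),4))
E
```

```text
[ 0.58676305 -0.0100929   0.06704867]
L pin left edge [ 0.5878 -0.0608  0.045 ]
R pin left [0.5877 0.0378 0.045 ]
R pin right [0.587  0.0453 0.045 ]
R pin bottom [0.5897 0.0416 0.045 ]
L pin bottom [ 0.5896 -0.0592  0.045 ]
hole top 0.0 [ 0.5858 -0.0593  0.061 ]
hole top 0.004 [ 0.5871 -0.0604  0.057 ]
hole top 0.0 [0.5856 0.0387 0.061 ]
hole top 0.004 [0.587  0.0398 0.057 ]
```

Request:
{"api": "arm_command", "payload": {"commands": "0 2.5 7 0 -0.3 0 0; 0 0 0 0 0 0 0; 0 0 0 0 0 0 0"}}

```text
time: 9.15
tool_pos: [0.5875, -0.0074, 0.0609]
ee_rot: [3.141, 0.003, -3.14]
wrist_force: [0.4, -0.3, -2.8]
width: 0.014
```

```bash
python3 - <<'E'
from h import *
togo([.5867,-.0077,.044],[180,0,180])
p=snapshot("wrist")
cv2.imwrite("pics/w6.png",cv2.resize(p["img"][200:250,130:380],(800,160),interpolation=cv2.INTER_CUBIC))
E
```

```text
t 9.15 pos [ 0.5875 -0.0074  0.0609] rpy [ 1.7994e+02  1.6000e-01 -1.7992e+02] togo [ 0.9 -0.3 16.9] [0.06 0.16 0.08] F [ 0.4 -0.3 -2.8] w 0.014
```

View pics/w6.png

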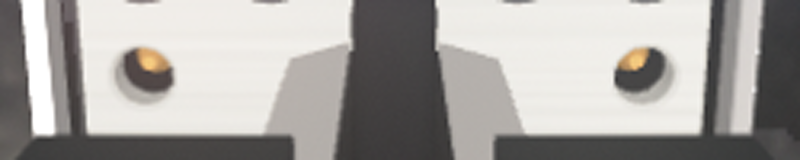

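Both pins now sit symmetrically in the holes, at (152,60) and (634,60). Lowering onto them.

```bash
python3 - <<'E'
from h import *
W=snapshot("wrist");f=lambda u,v:(u/3.2+130-.35,v/3.2+200-.35)
s=robot.get_obs();print(s["tool_pos"])
for c in[(153,72),(633,71)]: print("pin far edge",np.round(onz(W,f(*c),.045),4))
for c in[(145,75),(643,75)]: print("hole top",np.round(onz(W,f(*c),s["tool_pos"][2]-.008),4))
E
```

```text
[ 0.58736846 -0.0074151   0.06072662]
pin far edge [ 0.5894 -0.0576  0.045 ]
pin far edge [0.589  0.0419 0.045 ]
hole top [ 0.5874 -0.0572  0.0527]
hole top [0.5872 0.042  0.0527]
```

Request:
{"api": "arm_command", "payload": {"commands": "0 0 6 0 0 0 0; 0 0 5 0 0 0 0; 0 0 0 0 0 0 0"}}

```text
time: 9.62
tool_pos: [0.5873, -0.0075, 0.0488]
ee_rot: [3.14, 0.002, -3.14]
wrist_force: [0.7, 0.1, -2.4]
width: 0.0138
```

```bash
python3 - <<'E'
from h import *
togo([.5875,-.0077,.044],[180,0,180])
E
```

```text
t 9.625 pos [ 0.5873 -0.0075  0.0488] rpy [ 1.7993e+02  1.1000e-01 -1.7993e+02] togo [-0.2 -0.2  4.8] [0.07 0.11 0.07] F [ 0.7  0.1 -2.4] w 0.0138
```

The plate is past the pin tips with no contact force. I'll go on down to the floor.

Request:
{"api": "arm_command", "payload": {"commands": "0 0 4 0 0 0 0; 0 0 3 0 0 0 0; 0 0 0 0 0 0 0"}}

```text
time: 10.0
tool_pos: [0.5903, -0.0076, 0.0469]
ee_rot: [3.141, 0.01, -3.14]
wrist_force: [-0.1, 0.7, -1.9]
width: 0.0139
```

```bash
python3 - <<'E'
from h import *
togo([.5875,-.0077,.044],[180,0,180])
E
```

```text
t 10.0 pos [ 0.5903 -0.0076  0.0469] rpy [ 179.96    0.56 -179.93] togo [ 2.8 -0.1  2.9] [0.04 0.56 0.07] F [-0.1  0.7 -1.9] w 0.0139
```

Request:
{"api": "arm_command", "payload": {"commands": "2 0 4 0 0.4 0 0; 0 0 2 0 0 0 0; 0 0 0 0 0 0 0"}}

```text
time: 10.38
tool_pos: [0.5911, -0.0076, 0.0463]
ee_rot: [3.141, 0.01, -3.14]
wrist_force: [-0.2, 0.6, -2.2]
width: 0.0139
```

```bash
python3 - <<'E'
from h import *
togo([.5875,-.0077,.044],[180,0,180])
p=snapshot("wrist")
cv2.imwrite("pics/w7.png",cv2.resize(p["img"][150:270,130:380],(800,384),interpolation=cv2.INTER_CUBIC))
E
```

```text
t 10.375 pos [ 0.5911 -0.0076  0.0463] rpy [ 179.99    0.59 -179.92] togo [ 3.7 -0.1  2.3] [0.01 0.59 0.08] F [-0.2  0.6 -2.2] w 0.0139
```

View pics/w7.png

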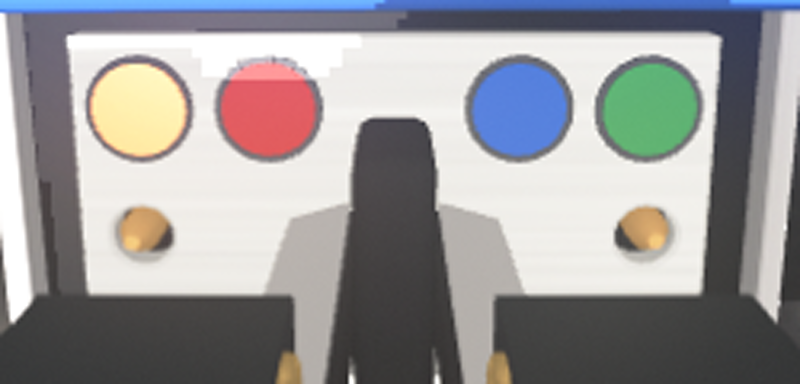

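Both pins now come up through the holes, at (140,232) and (650,232). I'll press lightly and read the force to see whether it is on the floor.

Request:
{"api": "arm_command", "payload": {"commands": "0 0 6 0 0 0 0"}}

```text
time: 10.55
tool_pos: [0.5952, -0.0076, 0.0458]
ee_rot: [-3.142, 0.02, -3.14]
wrist_force: [-1.8, 2.6, 29.0]
width: 0.0138
```

```bash
python3 - <<'E'
from h import *
togo([.5875,-.0077,.044],[180,0,180])
W=snapshot("wrist")
# height of plate from hole/edge spacing: plate width px
g=W["img"]
s=robot.get_obs()
f=lambda u,v:(u/3.2+130-.35,v/3.2+150-.35)
for z in(.030,.034,.038,.042,.046): 
    a,b=onz(W,f(67,36),z),onz(W,f(720,36),z);print(z,np.linalg.norm(a-b),(a+b)/2)
E
```

```text
t 10.55 pos [ 0.5952 -0.0076  0.0458] rpy [-180.      1.17 -179.92] togo [ 7.7 -0.1  1.6] [-0.    1.17  0.08] F [-1.8  2.6 29. ] w 0.0138
0.03 0.12914396636462305 [ 0.55646258 -0.008075    0.03      ]
0.034 0.12648588553641513 [ 0.55584385 -0.00807218  0.034     ]
0.038 0.12382780470820719 [ 0.55522513 -0.00806935  0.038     ]
0.042 0.12116972387999923 [ 0.5546064  -0.00806653  0.042     ]
0.046 0.11851164305179131 [ 0.55398768 -0.00806371  0.046     ]
```

A 29 N reaction, and the plate's apparent width puts its top at z = 38 mm, so it is fully seated. I'll unload, then open only part way so the fingers clear the pins, and lift.

Request:
{"api": "arm_command", "payload": {"commands": "0 0 0 0 0 0 0; 0 0 0 0 0 0 0.35; 0 0 0 0 0 0 0.35; 0 0 0 0 0 0 0.35; 0 0 0 0 0 0 0.35; 0 0 -20 0 0 0 0.35; 0 0 -40 0 0 0 0.35; 0 0 -50 0 0 0 0.35; 0 0 -30 0 0 0 0.35; 0 0 0 0 0 0 0"}}

```text
time: 11.85
tool_pos: [0.5914, -0.0078, 0.1855]
ee_rot: [3.141, 0.016, -3.14]
wrist_force: [-0.4, -0.1, 0.4]
width: 0.0262
```

```bash
python3 - <<'E'
from h import *
togo([.46,-.008,.16],[180,30,180])
W=snapshot("wrist")
cv2.imwrite("pics/w8.png",W["img"])
for q in("wide_plate_grip","drawer_nest","drawer_face"): print(q,[(c,u,np.round(onz(W,u,z),4)) for z in[{"wide_plate_grip":.055,"drawer_nest":.046,"drawer_face":.04}[q]] for c,u in tips(W,q)])
E
```

```text
t 11.85 pos [ 0.5914 -0.0078  0.1855] rpy [ 179.98    0.9  -179.94] togo [ 1.318e+02 -1.000e-01  2.340e+01] [  0.04 -29.1    0.06] F [-0.4 -0.1  0.4] w 0.0262
wide_plate_grip [(0.59, array([249.4, 186. ]), array([ 0.5958, -0.0114,  0.055 ]))]
drawer_nest []
drawer_face [(0.79, array([253.2, 128.4]), array([ 0.5387, -0.0077,  0.04  ]))]
```

View pics/w8.png

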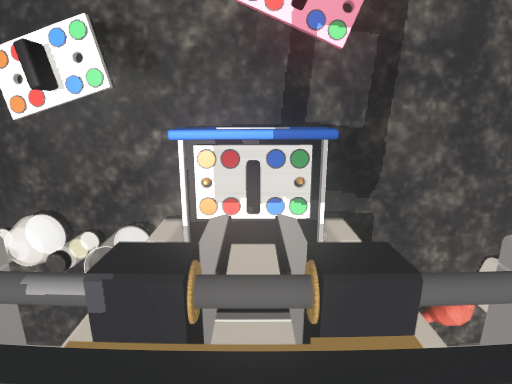

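The plate lies flat in the drawer with both pins through its holes at (206,182) and (299,182), and the panel is at row 133. Next I'll back off, lean the gripper and come down in front of the panel.

Request:
{"api": "arm_command", "payload": {"commands": "45 0 0 0 0 0 0; 45 0 0 0 0 0 0; 45 0 0 0 0 0 0; 0 0 0 0 -9 0 0; 0 0 0 0 -9 0 0; 0 0 0 0 -9 0 0; 0 0 0 0 -9 0 0; 0 0 0 0 0 0 0; 0 0 0 0 0 0 0"}}

```text
time: 13.18
tool_pos: [0.4425, -0.0063, 0.1578]
ee_rot: [3.134, 0.617, 3.137]
wrist_force: [0.6, -0.2, -0.1]
width: 0.0008
```

```bash
python3 - <<'E'
from h import *
togo([.49,-.008,.045])
E
```

```text
t 13.175 pos [ 0.4425 -0.0063  0.1578] rpy [179.55  35.36 179.75] togo [ 26.5  -2.5 119.4] 0 F [ 0.6 -0.2 -0.1] w 0.0008
```

Request:
{"api": "arm_command", "payload": {"commands": "9 -1 40 0 0 0 0; 9 -1 40 0 0 0 0; 8 0 32 0 0 0 0; 0 0 0 0 0 0 0; 0 0 0 0 0 0 0"}}

```text
time: 13.8
tool_pos: [0.4982, -0.0089, 0.0578]
ee_rot: [3.136, 0.62, 3.142]
wrist_force: [0.0, -0.6, 0.1]
width: 0.0007
```

```bash
python3 - <<'E'
from h import *
togo([.52,-.008,.045],[180,35,180])
E
```

```text
t 13.8 pos [ 0.4982 -0.0089  0.0578] rpy [179.7   35.54 180.  ] togo [-10.3   0.8  23.1] [ 0.3   0.54 -0.  ] F [ 0.  -0.6  0.1] w 0.0007
```

Request:
{"api": "arm_command", "payload": {"commands": "-6 0 12 0 0 0 0; -5 0 11 0 0 0 0; 0 0 0 0 0 0 0; -8 0 6 0 0 0 0; -8 0 6 0 0 0 0; -8 0 6 0 0 0 0; -8 0 6 0 0 0 0; -8 0 6 0 0 0 0; -8 0 6 0 0 0 0"}}

```text
time: 14.92
tool_pos: [0.5888, -0.0093, 0.0536]
ee_rot: [3.139, 0.63, -3.139]
wrist_force: [-2.9, -1.3, 0.1]
width: 0.0003
```

```bash
python3 - <<'E'
from h import *
togo([.645,-.008,.045],[180,35,180])
E
```

```text
t 14.925 pos [ 0.5888 -0.0093  0.0536] rpy [ 179.87   36.07 -179.84] togo [-40.4   1.   40. ] [0.22 1.07 0.13] F [-2.9 -1.3  0.1] w 0.0003
```

Request:
{"api": "arm_command", "payload": {"commands": "-6 0 8 0 0 0 0; -6 0 8 0 0 0 0; -6 0 8 0 0 0 0; -7 0 6 0 0 0 0; 0 0 0 0 0 0 0"}}

```text
time: 15.55
tool_pos: [0.6306, -0.0093, 0.0446]
ee_rot: [3.14, 0.631, -3.138]
wrist_force: [0.5, 0.6, 0.1]
width: 0.0006
```

```bash
python3 - <<'E'
from h import *
togo([.66,-.008,.045],[180,35,180])
E
```

```text
t 15.55 pos [ 0.6306 -0.0093  0.0446] rpy [ 179.92   36.14 -179.81] togo [-24.    1.2  17. ] [0.2  1.14 0.16] F [0.5 0.6 0.1] w 0.0006
```

Request:
{"api": "arm_command", "payload": {"commands": "-5 0 3.5 0 0 0 0; -5 0 3.5 0 0 0 0; -6 0 4 0 0 0 0; -6 0 4 0 0 0 0; -6 0 4 0 0 0 0"}}

```text
time: 16.18
tool_pos: [0.6412, -0.0086, 0.0402]
ee_rot: [-3.139, 0.577, -3.125]
wrist_force: [-60.2, -4.0, 44.6]
width: 0.0005
```

```bash
python3 - <<'E'
from h import *
togo([.66,-.008,.045],[180,35,180])
E
```

```text
t 16.175 pos [ 0.6412 -0.0086  0.0402] rpy [-179.87   33.04 -179.07] togo [-18.4   0.3   6.3] [ 0.39 -1.96  0.77] F [-60.2  -4.   44.6] w 0.0005
```

A stop with 60 N, so the drawer is probably home. I'll relax, back off and look.

Request:
{"api": "arm_command", "payload": {"commands": "0 0 0 0 0 0 0; 16 0 -12 0 0 0 0; 33 0 -23 0 0 0 0; 33 0 -23 0 0 0 0; 0 0 0 0 0 0 0; 0 0 0 0 0 0 0"}}

```text
time: 16.92
tool_pos: [0.5398, -0.0109, 0.0476]
ee_rot: [-3.137, 0.582, -3.125]
wrist_force: [0.6, 0.5, -1.0]
width: 0.0005
```

```bash
python3 - <<'E'
from h import *
togo([.66,-.008,.045],[180,35,180])
S=snapshot("side");T=snapshot("top")
print([(c,u,np.round(onz(S,u,.04),4)) for c,u in tips(S,"drawer_face")],[(c,u,np.round(onz(S,u,.24),4)) for c,u in tips(S,"start_top")])
print([(c,u,np.round(onz(T,u,.24),4)) for c,u in tips(T,"start_top")])
a=cv2.resize(S["img"][120:250,230:350],(554,600),interpolation=cv2.INTER_CUBIC)
cv2.imwrite("pics/s9.png",a)
E
```

```text
t 16.925 pos [ 0.5398 -0.0109  0.0476] rpy [-179.76   33.33 -179.07] togo [-99.    1.2  68.2] [ 0.29 -1.66  0.77] F [ 0.6  0.5 -1. ] w 0.0005
[(0.96, array([282.7, 208.8]), array([ 0.6523, -0.0122,  0.04  ]))] [(0.42, array([290.5, 154.4]), array([0.7157, 0.0146, 0.24  ]))]
[]
```

View pics/s9.png

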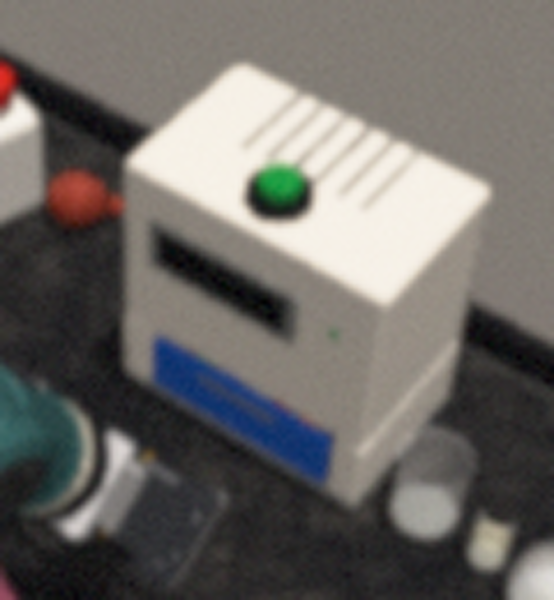

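The blue front looks flush all round and the button is green at (280,183) in the crop. I've now used all 12 views, so I'll triangulate the button and check the flushness with numbers.

```bash
python3 - <<'E'
from h import *
from scipy.optimize import least_squares
def green(g,box,s=1):
    x0,x1,y0,y1=box;m=cv2.inRange(cv2.cvtColor(g,cv2.COLOR_BGR2HSV),(45,90,50),(85,255,255))[y0:y1,x0:x1]
    ys,xs=np.nonzero(m);return (np.array([xs.mean()+x0,ys.mean()+y0])+.5)*s-.5,len(xs)
S=snapshot("side");T=snapshot("top")
us,n1=green(S["img"],(275,305,140,175));ut,n2=green(cv2.imread("pics/top.png"),(390,435,190,240),.64)
r=least_squares(lambda X:np.r_[proj(S,X)[0]-us,proj(T,X)[0]-ut],[.69,-.01,.25]);print(us,n1,ut,n2,r.x,r.fun)
for z in(.24,.25,.255):print(z,onz(T,ut,z),onz(S,us,z))
# blue corner check side: extents at top edge z=.066
m=cv2.inRange(cv2.cvtColor(S["img"],cv2.COLOR_BGR2HSV),(105,120,60),(130,255,255));m[:180]=0;m[230:]=0;m[:,:255]=0;m[:,310:]=0
k=max(cv2.findContours(m,0,2)[0],key=cv2.contourArea)
b=cv2.approxPolyDP(k,4,True)[:,0];print(b.tolist())
for x in(.64,.645,.65,.655):print(x,np.round(proj(S,[[x,.074,.066],[x,-.09,.066],[x,-.09,.014],[x,.074,.014]]),1).tolist())
E
```

```text
[290.14864865 160.12162162] 74 [263.94879668 136.70298755] 241 [ 0.68240604 -0.00883015  0.25408391] [ 0.62046845 -0.0973431  -0.41656081  0.37167759]
0.24 [ 0.68699893 -0.01023622  0.24      ] [6.9331075e-01 1.3845791e-04 2.4000000e-01]
0.25 [ 0.6844967  -0.01005624  0.25      ] [ 0.68445739 -0.00532687  0.25      ]
0.255 [ 0.68324559 -0.00996624  0.255     ] [ 0.68003071 -0.00805954  0.255     ]
[[264, 194], [266, 204], [299, 223], [300, 214]]
0.64 [[261.4, 194.6], [299.6, 217.5], [298.3, 226.5], [261.4, 203.8]]
0.645 [[262.3, 193.8], [300.4, 216.6], [299.1, 225.6], [262.2, 203.0]]
0.65 [[263.1, 192.9], [301.2, 215.7], [299.9, 224.6], [263.0, 202.1]]
0.655 [[264.0, 192.1], [302.1, 214.7], [300.7, 223.7], [263.9, 201.3]]
```

The button is at about (0.683, -0.009, 0.254), which puts the reader front at x = 0.648. The face corners fit x ≈ 0.65 within a few mm, so the drawer is home. Going up and over the button.

Request:
{"api": "arm_command", "payload": {"commands": "-26 0 -39 0 0 0 0; -26 0 -39 0 0 0 0; -26 0 -39 0 0 0 0; -26 0 -39 0 0 0 0; -26 0 -39 0 0 0 0; -26 0 -39 0 0 0 0; 0 0 0 0 8.5 0 0; 0 0 0 0 8.5 0 0; 0 0 0 0 8.5 0 0; 0 0 0 0 8 0 0; 0 0 0 0 0 0 0; 0 0 0 0 0 0 0"}}

```text
time: 18.77
tool_pos: [0.5446, -0.0097, 0.3354]
ee_rot: [-3.139, -0.022, -3.128]
wrist_force: [-0.3, 0.2, -0.6]
width: -0.0001
```

```bash
python3 - <<'E'
from h import *
togo([.683,-.009,.30],[180,0,180])
E
```

```text
t 18.775 pos [ 0.5446 -0.0097  0.3354] rpy [-179.84   -1.24 -179.2 ] togo [-139.2   -1.2   32.4] [-0.17 -1.24  0.8 ] F [-0.3  0.2 -0.6] w -0.0001
```

Request:
{"api": "arm_command", "payload": {"commands": "-35 0 3 0 -1 0.8 0; -35 0 3 0 0 0 0; -35 0 3 0 0 0 0; -30 0 3 0 0 0 0; 0 0 0 0 0 0 0; 0 0 0 0 0 0 0"}}

```text
time: 19.52
tool_pos: [0.6767, -0.0093, 0.3325]
ee_rot: [-3.138, 0.015, 3.14]
wrist_force: [0.2, 0.0, 0.6]
width: 0.0005
```

```bash
python3 - <<'E'
from h import *
togo([.683,-.009,.262],[180,0,180])
E
```

```text
t 19.525 pos [ 0.6767 -0.0093  0.3325] rpy [-179.77    0.89  179.92] togo [-5.2  0.6 70.6] [-0.23  0.89 -0.08] F [0.2 0.  0.6] w 0.0005
```

Request:
{"api": "arm_command", "payload": {"commands": "-2 0.5 18 0 0.8 0 0; -2 0 18 0 0 0 0; -1 0 16 0 0 0 0; 0 0 12 0 0 0 0; 0 0 0 0 0 0 0; 0 0 0 0 0 0 0"}}

```text
time: 20.27
tool_pos: [0.6777, -0.0088, 0.2682]
ee_rot: [-3.137, 0.004, 3.14]
wrist_force: [-0.2, -0.1, -0.3]
width: 0.0008
```

```bash
python3 - <<'E'
from h import *
togo([.683,-.009,.246],[180,0,180])
E
```

```text
t 20.275 pos [ 0.6777 -0.0088  0.2682] rpy [-179.75    0.2   179.91] togo [-5.2 -0.1 22.2] [-0.25  0.2  -0.09] F [-0.2 -0.1 -0.3] w 0.0008
```

Request:
{"api": "arm_command", "payload": {"commands": "-4 0 6 0 0 0 0; -2 0 5 0 0 0 0; 0 0 4 0 0 0 0; 0 0 4 0 0 0 0; 0 0 4 0 0 0 0"}}

```text
time: 20.9
tool_pos: [0.6843, -0.0089, 0.2562]
ee_rot: [-3.136, 0.016, 3.14]
wrist_force: [-4.0, 0.1, 10.3]
width: 0.0005
```

Request:
{"api": "arm_command", "payload": {"commands": "0 0 4 0 0 0 0; 0 0 5 0 0 0 0"}}

```text
time: 21.15
tool_pos: [0.6844, -0.0089, 0.2561]
ee_rot: [-3.135, 0.026, 3.14]
wrist_force: [-5.3, -0.1, 13.5]
width: 0.0006
```

13.5 N with no further travel. I'll ease up slowly and watch the force, to confirm the button's spring travel.

Request:
{"api": "arm_command", "payload": {"commands": "0 0 -2 0 0 0 0"}}

```text
time: 21.28
tool_pos: [0.6843, -0.0089, 0.2601]
ee_rot: [-3.134, 0.028, 3.14]
wrist_force: [-1.3, -0.4, 2.9]
width: 0.0004
```

Request:
{"api": "arm_command", "payload": {"commands": "0 0 -2 0 0 0 0"}}

```text
time: 21.4
tool_pos: [0.6844, -0.0089, 0.2628]
ee_rot: [-3.134, 0.03, 3.14]
wrist_force: [-0.4, -0.5, -0.1]
width: 0.0006
```

Request:
{"api": "arm_command", "payload": {"commands": "0 0 -2 0 0 0 0"}}

```text
time: 21.52
tool_pos: [0.6846, -0.0089, 0.264]
ee_rot: [-3.134, 0.029, 3.14]
wrist_force: [-0.1, -0.1, -0.2]
width: 0.0004
```

Request:
{"api": "arm_command", "payload": {"commands": "0 0 -2 0 0 0 0"}}

```text
time: 21.65
tool_pos: [0.6846, -0.0089, 0.2651]
ee_rot: [-3.135, 0.028, 3.14]
wrist_force: [0.0, 0.8, -0.6]
width: 0.0008
```

It acts like a spring: 2.9 N at z = 0.260, free by 0.262, solid at 0.256. So the full 6 mm was pressed and it came back up. I'll retreat, do a last numeric check and hand in.

Request:
{"api": "arm_command", "payload": {"commands": "0 0 -25 0 0 0 0; 0 0 -35 0 0 0 0; 40 0 0 0 0 0 0; 40 0 0 0 0 0 0; 40 0 0 0 0 0 0; 0 0 0 0 0 0 0; 0 0 0 0 0 0 0; 0 0 0 0 0 0 0"}}

```text
time: 22.65
tool_pos: [0.5635, -0.0087, 0.3151]
ee_rot: [-3.136, 0.018, 3.14]
wrist_force: [-0.7, -0.6, -0.7]
width: 0.0005
```

```bash
python3 - <<'E'
from h import *
togo([.5,0,.3])
S=snapshot("side")
m=cv2.inRange(cv2.cvtColor(S["img"],cv2.COLOR_BGR2HSV),(105,120,60),(130,255,255));m[:180]=0;m[230:]=0;m[:,:255]=0;m[:,310:]=0
k=cv2.findContours(m,0,2)[0]
print([cv2.boundingRect(c) for c in k])
for q in("drawer_face","flask","beaker","vial"): print(q,[(c,u,np.round(onz(S,u,.04*(q[0]=="d")),3)) for c,u in tips(S,q)[:2]])
print(robot.close_job())
E
```

```text
t 22.65 pos [ 0.5635 -0.0087  0.3151] rpy [-179.66    1.04  179.91] togo [63.8  8.7 13.9] 0 F [-0.7 -0.6 -0.7] w 0.0005
[(264, 194, 38, 30)]
drawer_face [(0.74, array([283. , 211.4]), array([ 0.644, -0.02 ,  0.04 ]))]
flask [(0.76, array([349.1, 250.2]), array([ 0.674, -0.275,  0.   ]))]
beaker [(0.79, array([318.1, 234.3]), array([ 0.664, -0.158,  0.   ]))]
vial [(0.55, array([364.8, 258.8]), array([ 0.677, -0.332,  0.   ])), (0.48, array([334.7, 237.7]), array([ 0.688, -0.211,  0.   ]))]
the job is handed in; nothing more can be done
None
```

I finished all three steps and handed the job in at about 22.7 s. No verdict was reported.

- **Plate:** I used the left white plate, whose holes measured about 98–101 mm apart; the right plate's were about 75 mm. I lowered it over both pins until the floor pushed back with 29 N, with its top at about 38 mm. After I let go, the picture showed it flat with both pins through the holes.
- **Drawer:** I pushed it with the gripper leaned back about 35° until it hit a hard stop at about 60 N. The front then looked flush in the side picture, and its outline was the same in the last check. The drawer position itself can't be read, so the snap is inferred from the stop and the picture. The plate was out of sight once the drawer was shut.
- **Start button:** I pressed it to a solid stop at 13.5 N, about 6 mm below where contact ended. As I eased off, the force dropped to 2.9 N and then to zero, so the button sprang back up.
- **Glassware:** the networks' final positions for the flask, beaker and both vials are within about 13 mm of the first ones, which is their usual noise. The arm never went near them.
- **Disagreements:** the network placed the drawer front at x = 0.652 in one check and 0.644 in the last, against 0.648 worked out from the button. The button's height from the pictures (254 mm) was about 8 mm below where contact ended.

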